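# Pack a blood sample tube for posting

### The job

Pack the tall blood tube for the post, building the pack up where the foam base stands: first stand the open canister in the well of the foam base, then put the tall tube cap-up into the canister, then push the lid over the canister's neck until it sits on the shoulder, and last put the foam top over it so that it rests on the foam base with the edges of the two square foam halves lined up. Lower each piece into place rather than dropping it, and leave the short tube, the pump bottle and the swab carton where they are.

Things in the scene. Friction and masses are not known exactly. Their poses are not given: they have to be found in the camera images.
- tube_tall: tall blood tube, the one to send: clear, 13 mm in diameter, labelled, foot tapered to 7 mm over its lowest 4 mm; 104 mm tall in all, its black cap 17 mm in diameter from 84 to 104 mm up. Stands in a hole of the tube tray, foot 8 mm above the table, leaning up to 4 degrees. Loose, about 20 g. Origin: centre of its foot, z to the cap.
- tube_short: short blood tube of the same make, only 60 mm tall with the same cap, not to be sent: it stays in the tube tray, 95 mm from the tall one. Loose, 15 g. Origin: centre of its foot, z to the cap.
- tube_tray: low white foam tray holding the two tubes, 136 (x) x 76 (y) x 34 mm high, fixed; 2 rows of 4 round holes 15 mm wide, 26 mm deep, 30 mm apart. Origin: centre of its underside, z up. The tubes stand in the holes at (-45, -15) and (45, 15) mm; which is in which changes.
- canister: open white plastic canister, upright, 40 mm in diameter (foot tapered to 34 over 6 mm) up to a shoulder at 72 mm; neck 34 mm, tapering from 80 mm up to 29 mm at the rim, 88 mm up. Mouth 24 mm, liner narrowing to a 17 mm bore, its floor 10 mm above the foot: a seated tall tube stands 26 mm above the rim. Loose, about 60 g. Origin: centre of its foot, z up.
- canister_lid: grey ribbed push-on cap of the canister, open end down: 42 mm in diameter (43 over ribs), 50 mm tall, top edge bevelled to 35 mm over 5 mm; bore 37 mm, 45 mm deep, loose on the neck. Seated, its open rim rests on the canister's shoulder, 72 mm above the canister's foot. Loose, about 30 g. Origin: centre of its open lower rim, z up to its closed top.
- foam_base: lower half of the white foam mailer: square block 66 x 66 x 54 mm high with a round well 45 mm wide, 44 mm deep, open upwards, its floor 10 mm above the table; on a dark rubber pad 100 x 100 x 3 mm. Fixed. Origin: centre of its underside, at table height, x and y square to its sides, z up. A seated canister's shoulder is 28 mm above the block.
- foam_top: upper half of the white foam mailer: square block 66 x 66 x 94 mm tall, closed on top, open side down: a round cavity 50 mm wide, 82 mm deep, takes the lidded canister. Seated, its underside is on the foam base, 54 mm above the table, in any of the four square positions. Loose, about 60 g. Origin: centre of its underside, x and y square to its sides, z up.
- pump_bottle: clear hand-gel pump bottle, 64 mm in diameter, 187 mm tall, standing left of the work; a loose bystander. Origin: centre of its foot, z up.
- swab_carton: white swab carton 120 x 75 x 52 mm with a blue-grey band, lying beyond the work; a loose bystander. Origin: centre of its underside, z up.
Not all that is in view belongs to the job. Leave any orange look-alike of the tube_tall alone.

How it is judged:
By the outcome, as a careful person would: the job done as asked, in the order asked, and still so for the second after the job is handed in, with the robot touching nothing.
It also fails if it takes over 128 s, if anything falls off the work surface, if the arm or the gripper's body presses on something with over 40 N, if the wrist force passes 120 N, or if a joint passes its speed limit or range.

### The arm

A 7-joint arm with a two-finger parallel gripper is mounted at the origin on the work surface. World frame = base frame: x ahead of the robot, y to its left, z up, the work surface at z = 0. Lengths are in m, angles in rad, forces in N, time in s.
With the tool pointing down it reaches from about 0.4 to 0.75 m from the base axis. Payload 19.5 kg.
Tool frame: the origin (TCP) lies at the very end of the fingers, on their centre line; the grasp point (between the pads) lies 19 mm behind it; z points along the fingers, y is the line along which they close (so a half turn about z gives the same grasp; the last joint's range is limited). The gripper opens to 85 mm and grips with 20 to 120 N. Pads are 22 mm wide; open, the fingers measure 114 mm over their backs; the gripper's body (76 mm by 85 mm) begins 54 mm behind the grasp point. The pads swing forward as they close: fully open they stand 13 mm farther back than shut.
Start: joints at [-1.243, 0.707, -0.028, 1.485, 0.022, 0.951, -0.075], TCP at [0.208, 0.536, 0.231] pointing down, gripper open.
Joint ranges: [-2.71, 2.71], [-0.32, 2.16], [-1.57, 1.52], [0, 2.45], [-1.46, 4.6], [0, 2.02], [-2.83, 2.83]. Speed limits (rad/s): [1.89, 1.89, 2.57, 2.57, 3.01, 3.01, 3.01].

### API

Orientations are given as a 3x3 rotation matrix whose columns are the frame's x, y, z axes.
In Python, from bench import arm gives the robot as it stands.
- The arm moves only by the shell command python3 -m handwheel 'ROWS' [OPENING] [FORCE]. ROWS is JSON, a list of rows, each a list of 4 numbers: the shift along the world's x, y, z in m, then the turn about the world's z in rad. A call has 1 to 20 rows; each row shifts and turns the commanded pose from where the row before left it; what a row does not reach is not made up. A row lasts 1/12 s, in which the tool goes at most 41.7 mm and 7.16 degrees, less where a joint would pass 70% of its speed; a pose out of reach is approached as far as the arm can. A call is refused whole if a number of a shift passes 0.0417 or a number of a turn 0.125, either way. A call with a gripper value outside its range is refused whole. OPENING is the closure, from 0 (fully open) to 1 (shut), set as the call begins (- or left out, the last holds). The fingers move at their own pace and stop on an object; FORCE is the grip in N (left out, the last holds). Time passes only in rows, so rows that do not move let the fingers close. It gives the time, the measured TCP pose, the force, the opening and the grip force at its end, in the units of the state.
- arm.get_obs(): the state, without advancing time (a new reading comes with each control period).
- arm.get_image(name): name is "scene" or "top"; returns the picture (400x640x3 uint8, blue, green, red); there is no depth.
- arm.camera_model(name): a dict with "camera_matrix" (3x3 intrinsics, pixels), "R" (3x3) and "t" (3): a world point X has camera coordinates R X + t. Camera axes: x right, y down, z forward; pixel columns grow to the right and rows downward; lengths in m; the calibration is good to about 2 mm. A picture is of the moment at which its call begins. camera_model takes no time and is no camera call.
- arm.job_done(): hands the job in; it is judged then, once.
The state is a dict: "clock": time; "qpos": joint angles; "qd": joint speeds; "joint_torque": joint torques, N m; "eef_pos": TCP position; "tool_rot": TCP orientation; "contact_force": force on the tool from outside, world axes, zero at the start; "moment": the same for the moment, N m; "grip_width": finger opening in m; "grasp_force": force on a finger pad.
Only numpy, scipy, OpenCV 4.12 (cv2) and the standard library are available. Lean on these libraries where they do the work, as an engineer would, in place of code of your own. Each camera call takes 0.05 s, during which the arm holds its last target. There are 200 camera calls.

## Working session

There is one attempt and no reset: what is moved stays moved. The work goes in short steps, Python scripts to look and compute and a shell command to move; the robot and the scene stay as the last step left them, time stands still between calls to the robot, and variables do not carry over. Pictures are saved under pics/ and viewed, at most 14 in all, crops included, and the job is handed in when it is done.

```bash
ls; mkdir -p pics
cat > h.py <<'E'
import cv2, numpy as np
from bench import arm
def snap(n,f):
    im=np.array(arm.get_image(n)); cv2.imwrite('pics/'+f,im); return im
def ray(n,u,v):
    c=arm.camera_model(n);K=np.array(c['camera_matrix']);R=np.array(c['R']);t=np.array(c['t']).ravel()
    return -R.T@t, R.T@np.linalg.solve(K,[u,v,1.])
def onz(n,u,v,z):
    o,d=ray(n,u,v); return o+d*(z-o[2])/d[2]
def tri(a,b):
    o1,d1=ray('scene',*a);o2,d2=ray('top',*b)
    s=np.linalg.lstsq(np.c_[d1,-d2],o2-o1,rcond=None)[0]
    p,q=o1+s[0]*d1,o2+s[1]*d2
    return (p+q)/2,np.linalg.norm(p-q)
def proj(n,X):
    c=arm.camera_model(n);p=np.array(c['camera_matrix'])@(np.array(c['R'])@np.array(X)+np.array(c['t']).ravel());return p[:2]/p[2]
E
python3 - <<'E'
from h import *
np.set_printoptions(precision=4,suppress=True)
snap('scene','s0.png');snap('top','t0.png')
for n in('scene','top'):
    c=arm.camera_model(n);print(n,ray(n,320,200),c['camera_matrix'])
print(arm.get_obs())
E
```

```text
pics
scene (array([ 1.2322, -0.7251,  0.7885]), array([-0.5082,  0.6325, -0.5848])) [[437.1516   0.     315.5859]
 [  0.     437.1516 194.384 ]
 [  0.       0.       1.    ]]
top (array([0.4898, 0.0943, 1.0867]), array([ 0.064 , -0.0163, -0.9978])) [[405.1048   0.     320.2165]
 [  0.     405.1048 200.708 ]
 [  0.       0.       1.    ]]
{'clock': 0.1, 'qpos': array([-1.2427,  0.707 , -0.0276,  1.4849,  0.022 ,  0.9509, -0.0755]), 'qd': array([ 0.0019, -0.0034,  0.0009, -0.0002,  0.0008,  0.0008,  0.0005]), 'joint_torque': array([  0.0022, -88.4269,   1.2363, -23.6445,   0.017 ,   0.0052,
        -0.    ]), 'eef_pos': array([0.2077, 0.5359, 0.2309]), 'tool_rot': array([[-0.9324,  0.3614, -0.0003],
       [ 0.3614,  0.9324, -0.0009],
       [-0.0001, -0.0009, -1.    ]]), 'contact_force': array([-0.5059, -0.4489, -0.5823]), 'moment': array([-0.0694, -0.0041,  0.0341]), 'grasp_force': 0.0, 'grip_width': 0.08543728984672697}
```

View pics/s0.png

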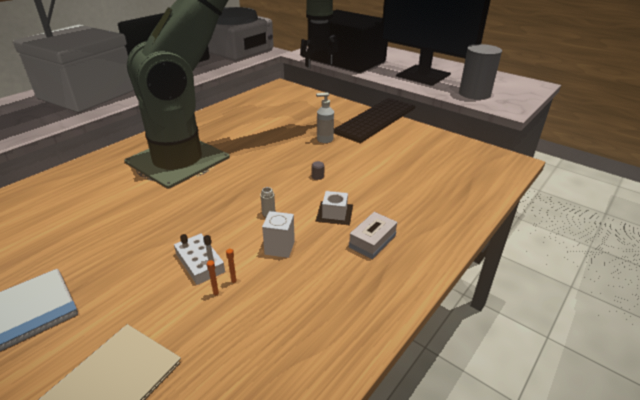

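View pics/t0.png

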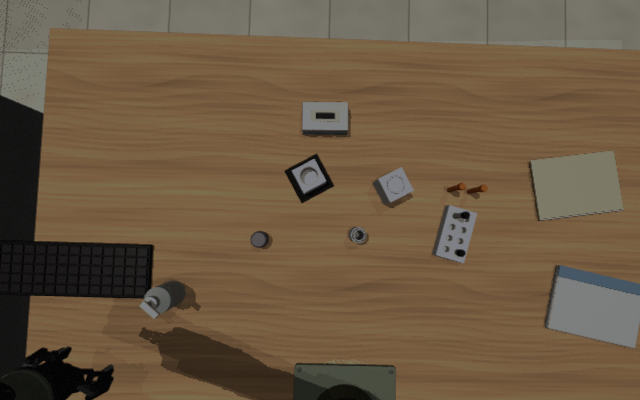

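The two pictures agree. In the top view I see the base at (309,177), the foam top at (394,186), the canister at (358,235), the lid at (260,240) and the tray at (456,233). The pump bottle is at (160,300) and the carton at (325,118).

Candidates for the tall tube are the dark caps in the tray at top (464,215) and (460,252), seen in scene at (208,240) and (184,239), plus the orange look-alikes at top (457,187) and (478,188). The orange ones are excluded. I'll zoom in to tell the two dark caps apart.

Run:
```python
import cv2,numpy as np
s=cv2.imread('pics/s0.png');t=cv2.imread('pics/t0.png')
cv2.imwrite('pics/c_t.png',cv2.resize(t[140:270,240:500],None,fx=3,fy=3,interpolation=cv2.INTER_CUBIC))
a=cv2.resize(s[150:270,240:360],None,fx=3.3,fy=4,interpolation=cv2.INTER_CUBIC)
b=cv2.resize(s[220:300,165:245],None,fx=5,fy=6,interpolation=cv2.INTER_CUBIC)
cv2.imwrite('pics/c_s.png',np.hstack([a,b]))
```

```text
(no output)
```

View pics/c_t.png

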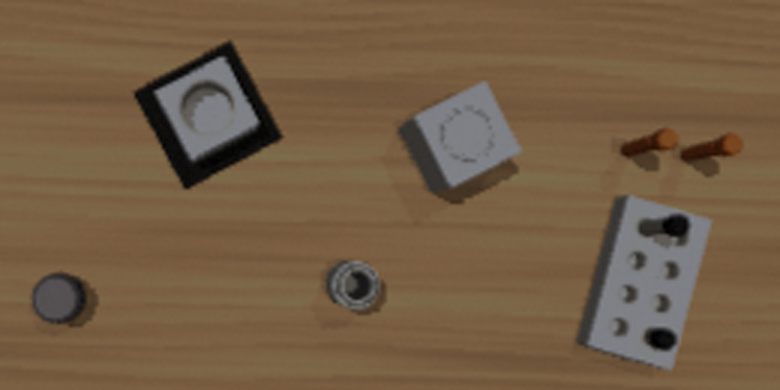

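View pics/c_s.png

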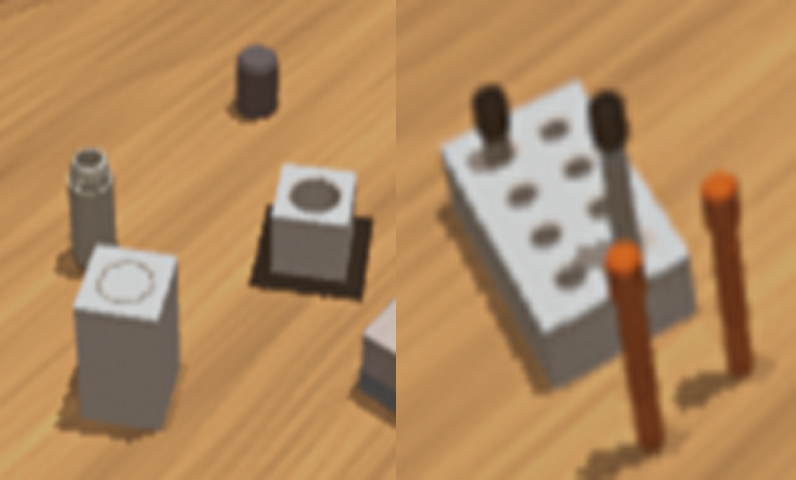

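The crops settle it. The tall tube is the one at top (465,215) / scene (207,240): dark cap on a long clear stem. The short one is at (460,253). The base's well is open upward at about (309,176), and the lid's bevelled top faces up.

```bash
cat > meas.py <<'E'
from h import *
np.set_printoptions(precision=4,suppress=True)
t=cv2.imread('pics/t0.png');s=cv2.imread('pics/s0.png')
def blob(im,m,box):
    x0,y0,x1,y1=box; z=np.zeros_like(m); z[y0:y1,x0:x1]=m[y0:y1,x0:x1]
    c=max(cv2.findContours(z,cv2.RETR_EXTERNAL,cv2.CHAIN_APPROX_NONE)[0],key=cv2.contourArea); return c
g=t.min(axis=2).astype(int)
def sq(box,z,th):
    m=((t.min(axis=2)>th)*255).astype('uint8'); c=blob(t,m,box)
    p=np.array([onz('top',u,v,z) for u,v in c[:,0]])[:,:2]
    r=cv2.minAreaRect((p*1000).astype('float32')); return np.array(r[0])/1000,r[1],r[2]
for th in(105,115,125,135):
    print(th,'base',sq((280,150,340,205),.054,th),'top',sq((370,160,420,210),.094,th))
print('vals',t[186,394],t[200,383],t[177,296],t[240,260],t[235,350],t[230,456])
# lid top
hsv=cv2.cvtColor(t,cv2.COLOR_BGR2HSV)
m=((hsv[...,1]<70)*255).astype('uint8')
for nm,box in(('lid',(245,225,280,255)),('can',(340,220,375,250)),('tray',(425,195,490,270))):
    c=blob(t,m,box);print(nm,cv2.boundingRect(c),cv2.minAreaRect(c),cv2.minEnclosingCircle(c))
m=((t.max(axis=2)<45)*255).astype('uint8');
for nm,box in(('tall',(455,205,475,225)),('short',(450,243,470,262))):
    c=blob(t,m,box);print(nm,cv2.boundingRect(c))
m=((s.max(axis=2)<45)*255).astype('uint8')
for nm,box in(('tallS',(198,228,216,250)),('shortS',(176,230,192,250))):
    c=blob(s,m,box);print(nm,cv2.boundingRect(c))
for a,b,z in(((457,187),(0,0),.1),((478,188),0,.1),((449,190),0,0),((470,192),0,0)): print('orange',a,onz('top',*a,z))
E
python3 meas.py
```

```text
105 base (array([0.6184, 0.1086]), (64.54642486572266, 63.936405181884766), 29.786727905273438) top (array([ 0.5982, -0.1077]), (64.08118438720703, 65.67378234863281), 28.22443199157715)
115 base (array([0.618 , 0.1086]), (63.6410026550293, 62.15721130371094), 29.789392471313477) top (array([ 0.5983, -0.1078]), (64.0338134765625, 63.5954704284668), 28.22443199157715)
125 base (array([0.6176, 0.1089]), (60.89634704589844, 60.881256103515625), 29.94544792175293) top (array([ 0.5978, -0.1071]), (61.70389175415039, 62.29640579223633), 28.651973724365234)Traceback (most recent call last):
  File "meas.py", line 13, in <module>
    print(th,'base',sq((280,150,340,205),.054,th),'top',sq((370,160,420,210),.094,th))
                    ~~^^^^^^^^^^^^^^^^^^^^^^^^^^^
  File "meas.py", line 9, in sq
    m=((t.min(axis=2)>th)*255).astype('uint8'); c=blob(t,m,box)
                                                  ~~~~^^^^^^^^^
  File "meas.py", line 6, in blob
    c=max(cv2.findContours(z,cv2.RETR_EXTERNAL,cv2.CHAIN_APPROX_NONE)[0],key=cv2.contourArea); return c
ValueError: max() iterable argument is empty
```

```bash
sed -i 's/(105,115,125,135)/(105,)/' meas.py
cat >> meas.py <<'E'
for u,v in((465.3,215),): pass
print('tall cap',tri((207.4,240.3),(465.3,215)))
print('short cap',tri((183,239.5),(460,252.5)))
print('can rim',onz('top',358.3,235,.088),'scene',onz('scene',240+89/3.3,150+158/4,.088))
print('lid top',onz('top',259.7,239.5,.05),'scene',onz('scene',240+257/3.3,150+55/4,.05))
# tube foot entry into tray hole
print('tall at tray',onz('top',240+650/3,140+227/3,.034))
E
python3 meas.py
```

```text
105 base (array([0.6184, 0.1086]), (64.54642486572266, 63.936405181884766), 29.786727905273438) top (array([ 0.5982, -0.1077]), (64.08118438720703, 65.67378234863281), 28.22443199157715)
vals [134 129 126] [48 50 54] [134 129 127] [81 80 85] [81 82 83] [134 128 126]
lid (251, 231, 17, 17) ((259.0, 239.0), (16.0, 16.0), 0.0) ((258.9583435058594, 239.0416717529297), 8.544303894042969)
can (349, 227, 18, 17) ((357.5, 234.5), (16.970561981201172, 15.55634880065918), 45.0) ((357.2131042480469, 234.47540283203125), 8.918279647827148)
tray (432, 205, 45, 59) ((454.4923400878906, 233.36154174804688), (33.065086364746094, 52.886592864990234), 15.255120277404785) ((455.21844482421875, 234.07281494140625), 29.955644607543945)
tall (455, 212, 14, 7)
short (456, 250, 9, 6)Traceback (most recent call last):
  File "meas.py", line 25, in <module>
    c=blob(s,m,box);print(nm,cv2.boundingRect(c))
  File "meas.py", line 6, in blob
    c=max(cv2.findContours(z,cv2.RETR_EXTERNAL,cv2.CHAIN_APPROX_NONE)[0],key=cv2.contourArea); return c
ValueError: max() iterable argument is empty
```

```bash
sed -i '/max(axis=2)<45/d; /tallS/,+1d; /(.tall.,(455/,+1d' meas.py
python3 meas.py | grep -v -e base -e vals
```

```text
lid (251, 231, 17, 17) ((259.0, 239.0), (16.0, 16.0), 0.0) ((258.9583435058594, 239.0416717529297), 8.544303894042969)
can (349, 227, 18, 17) ((357.5, 234.5), (16.970561981201172, 15.55634880065918), 45.0) ((357.2131042480469, 234.47540283203125), 8.918279647827148)
tray (432, 205, 45, 59) ((454.4923400878906, 233.36154174804688), (33.065086364746094, 52.886592864990234), 15.255120277404785) ((455.21844482421875, 234.07281494140625), 29.955644607543945)
orange (457, 187) [ 0.595 -0.258  0.1  ]
orange (478, 188) [ 0.5941 -0.31    0.1   ]
orange (449, 190) [ 0.5968 -0.2719  0.    ]
orange (470, 192) [ 0.5931 -0.3292 -0.    ]
tall cap (array([ 0.5276, -0.2788,  0.0976]), np.float64(0.00262902995674544))
short cap (array([ 0.4316, -0.2852,  0.0507]), np.float64(0.0017836683345831552))
can rim [ 0.4703 -0.0186  0.088 ] scene [ 0.4758 -0.0242  0.088 ]
lid top [0.4513 0.2279 0.05  ] scene [0.4572 0.2264 0.05  ]
tall at tray [ 0.5267 -0.2812  0.034 ]
```

```bash
python3 -m handwheel '[[0.012,-0.025,0.001,-0.038],[0.0146,-0.031,0.001,-0.038],[0.0146,-0.031,0.001,-0.038],[0.0146,-0.031,0.001,-0.038],[0.0146,-0.031,0.001,-0.038],[0.0146,-0.031,0.001,-0.038],[0.0146,-0.031,0.001,-0.038],[0.0146,-0.031,0,-0.038],[0.0146,-0.031,0,-0.038],[0.0146,-0.031,0,-0.038],[0.0146,-0.031,0,-0.038],[0.0146,-0.031,0,-0.038],[0.0146,-0.031,0,-0.038],[0.0146,-0.031,0,-0.038],[0.0146,-0.031,0,-0.038],[0.0146,-0.031,0,-0.038],[0.0146,-0.031,0,-0.038],[0.017,-0.034,0,-0.035],[0,0,0,0],[0,0,0,0]]' 0 30
python3 - <<'E'
from h import *
np.set_printoptions(precision=4,suppress=True)
o=arm.get_obs();print(o['eef_pos'],o['tool_rot'],o['qpos'])
s=snap('scene','s1.png')
cv2.imwrite('pics/c1.png',cv2.resize(s[130:250,210:370],None,fx=5,fy=5,interpolation=cv2.INTER_CUBIC))
E
```

```text
clock: 1.77
eef_pos: [0.4706, -0.0205, 0.2379]
tool_rot: [[-0.494, 0.869, -0.001], [0.869, 0.494, -0.0], [-0.0, -0.001, -1.0]]
contact_force: [-1.1, 0.9, -0.5]
grip_width: 0.0856
grasp_force: 0.0
[ 0.4706 -0.0205  0.2379] [[-0.494   0.8694 -0.0006]
 [ 0.8694  0.494  -0.0004]
 [-0.     -0.0007 -1.    ]] [-0.0706  0.5494  0.0776  1.8391 -0.0584  0.7558  0.5549]
```

View pics/c1.png

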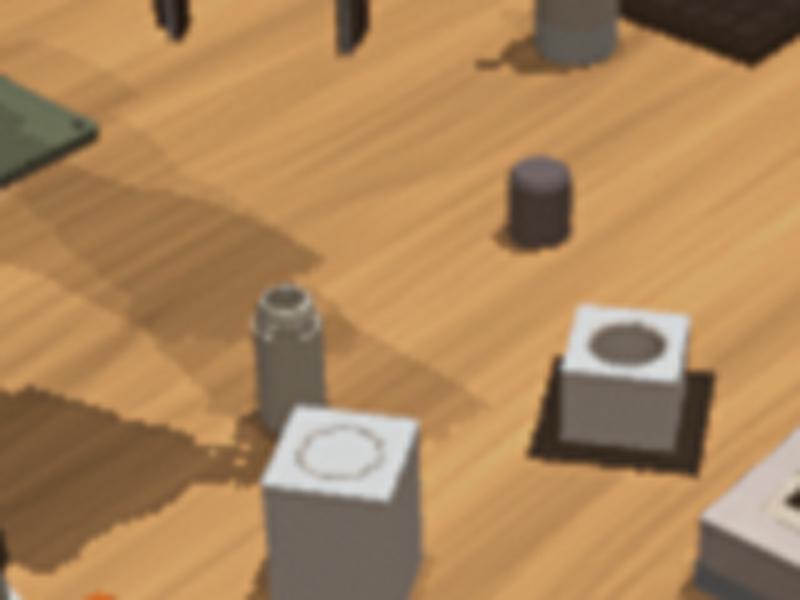

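The crop shows the canister rim at scene (267,189), the lid top at (318,164), and clear corners on both foam tops. The fingers are above at the top left.

Run:
```python
from h import *
np.set_printoptions(precision=4,suppress=True)
P=lambda x,y:(210+(x+.5)/5-.5,130+(y+.5)/5-.5)
def sc(z,*pts):
    q=np.array([onz('scene',*P(*p),z)[:2] for p in pts])
    if len(q)<3: return q
    r=cv2.minAreaRect((q*1000).astype('float32'));return q.mean(0),r[1],r[2]
print('rim',sc(.088,(286,298)),'lid',sc(.05,(541,171)))
print('base',sc(.054,(578,305),(691,315),(683,382),(559,370)))
print('ftop',sc(.094,(297,405),(420,420),(394,500),(262,488)))
print('well',sc(.054,(628,345)))
print('tips',sc(.23,(178,40),(345,52)))
print(tri(P(286,298),(358,235)),tri(P(541,171),(259.3,239.3)))
```

```text
rim [[ 0.4743 -0.0234]] lid [[0.4572 0.226 ]]
base (array([0.6214, 0.1048]), (70.7043685913086, 66.72407531738281), 30.48749542236328)
ftop (array([ 0.602, -0.11 ]), (67.00328063964844, 69.56914520263672), 30.087892532348633)
well [[0.6232 0.1028]]
tips [[ 0.4063 -0.0259]
 [ 0.4858  0.0225]]
(array([ 0.4699, -0.0187,  0.0835]), np.float64(0.000888761727177702)) (array([0.4524, 0.2301, 0.0462]), np.float64(0.0021584964409523378))
```

```bash
python3 -m handwheel '[[0.001,-0.001,-0.02,0.004],[0,0,-0.03,0],[0,0,-0.03,0],[0,0,-0.03,0],[0,0,-0.03,0],[0,0,-0.025,0],[0,0,-0.015,0],[0,0,-0.01,0],[0,0,0,0],[0,0,0,0]]' 0 30
python3 -m handwheel '[[0,0,0,0],[0,0,0,0],[0,0,0,0],[0,0,0,0],[0,0,0,0],[0,0,0,0],[0,0,0,0],[0,0,0,0],[0,0,0,0],[0,0,0,0]]' 1 30
```

```text
clock: 2.65
eef_pos: [0.4714, -0.0193, 0.0487]
tool_rot: [[-0.501, 0.865, -0.0], [0.865, 0.501, 0.0], [0.0, -0.0, -1.0]]
contact_force: [-0.1, 0.1, 0.2]
grip_width: 0.0851
grasp_force: 0.0
clock: 3.48
eef_pos: [0.4716, -0.0199, 0.0489]
tool_rot: [[-0.5, 0.866, 0.001], [0.866, 0.5, 0.0], [-0.0, 0.001, -1.0]]
contact_force: [-0.5, 0.2, 12.7]
grip_width: 0.0385
grasp_force: 28.9
```

```bash
python3 -m handwheel '[[0,0,0.01,0],[0,0,0.02,0],[0,0,0.03,0],[0,0,0.03,0],[0.012,0.01,0.01,0],[0.018,0.0155,0,0],[0.02,0.017,0,0],[0.02,0.017,0,0],[0.02,0.017,0,0],[0.02,0.017,0,0],[0.018,0.0155,0,0],[0.013,0.011,0,0],[0.0075,0.0065,0,0],[0,0,0,0],[0,0,0,0],[0,0,0,0]]'
python3 - <<'E'
from h import *
s=snap('scene','s2.png');t=snap('top','t2.png')
a=cv2.resize(s[120:240,290:390],None,fx=4,fy=4,interpolation=cv2.INTER_CUBIC)
b=cv2.resize(t[120:240,260:360],None,fx=4,fy=4,interpolation=cv2.INTER_CUBIC)
cv2.imwrite('pics/c2.png',np.hstack([a,b]))
E
```

```text
clock: 4.82
eef_pos: [0.6194, 0.1059, 0.1487]
tool_rot: [[-0.5, 0.866, -0.0], [0.866, 0.5, -0.0], [-0.0, -0.0, -1.0]]
contact_force: [-0.6, 0.2, -0.3]
grip_width: 0.0384
grasp_force: 31.2
```

View pics/c2.png

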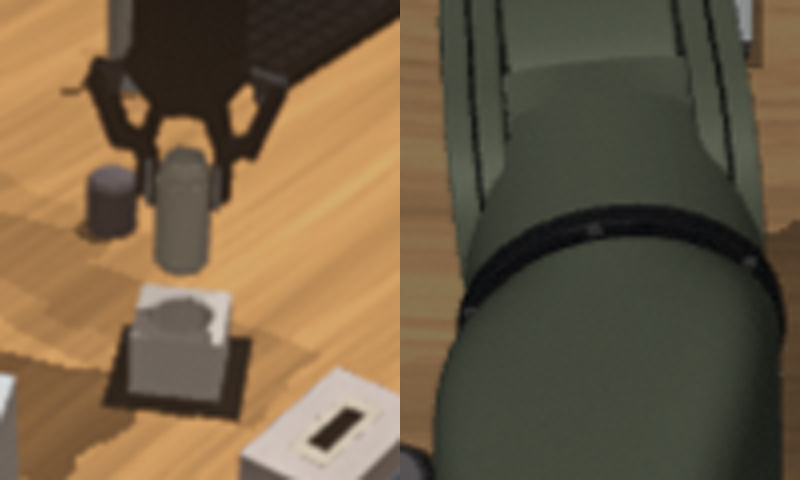

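Run:
```python
from h import *
np.set_printoptions(precision=4,suppress=True)
P=lambda x,y:(290+(x+.5)/4-.5,120+(y+.5)/4-.5)
print('foot',onz('scene',*P(182,260),.1001),'body mid',onz('scene',*P(182,258),.1001))
q=np.array([onz('scene',*P(*p),.054)[:2] for p in((142,286),(232,294),(224,348),(131,338))]);print(q.mean(0), onz('scene',*P(178,317),.054))
```

```text
foot [0.6198 0.1047 0.1001] body mid [0.6182 0.1067 0.1001]
[0.6231 0.1027] [0.6216 0.0997 0.054 ]
```

```bash
python3 -m handwheel '[[0,0.001,-0.01,0],[0,0,-0.02,0],[0,0,-0.012,0],[0,0,-0.008,0],[0,0,-0.008,0],[0,0,-0.008,0],[0,0,-0.006,0],[0,0,0,0]]'
```

```text
clock: 5.58
eef_pos: [0.6195, 0.1075, 0.0752]
tool_rot: [[-0.5, 0.866, -0.001], [0.866, 0.5, -0.0], [0.0, -0.001, -1.0]]
contact_force: [0.4, 0.1, -1.1]
grip_width: 0.0382
grasp_force: 31.2
```

```bash
python3 -m handwheel '[[0,0,-0.007,0],[0,0,-0.005,0],[0,0,-0.003,0],[0,0,-0.002,0],[0,0,0,0],[0,0,0,0]]'
```

```text
clock: 6.08
eef_pos: [0.62, 0.1076, 0.0593]
tool_rot: [[-0.5, 0.866, 0.0], [0.866, 0.5, -0.0], [-0.0, 0.0, -1.0]]
contact_force: [0.5, 0.3, -1.2]
grip_width: 0.0382
grasp_force: 31.2
```

```bash
python3 -m handwheel '[[0,0,-0.0008,0],[0,0,0,0],[0,0,0,0]]'; python3 -m handwheel '[[0,0,-0.0008,0],[0,0,0,0],[0,0,0,0]]'
```

```text
clock: 6.33
eef_pos: [0.6201, 0.1076, 0.059]
tool_rot: [[-0.5, 0.866, 0.0], [0.866, 0.5, 0.0], [-0.0, 0.0, -1.0]]
contact_force: [-2.7, -1.1, 7.9]
grip_width: 0.0385
grasp_force: 32.2
clock: 6.58
eef_pos: [0.6201, 0.1076, 0.059]
tool_rot: [[-0.5, 0.866, 0.001], [0.866, 0.5, 0.0], [-0.0, 0.001, -1.0]]
contact_force: [-5.5, -1.2, 22.5]
grip_width: 0.0381
grasp_force: 33.6
```

```bash
python3 -m handwheel '[[0,0,0.0008,0],[0,0,0,0]]'; python3 -m handwheel '[[0,0,0,0],[0,0,0,0],[0,0,0,0],[0,0,0,0],[0,0,0,0],[0,0,0,0]]' 0
python3 -m handwheel '[[0,0,0.02,0],[0,0,0.03,0],[0,0,0.035,0],[0,0,0.035,0],[-0.005,-0.025,0.02,0.05],[-0.006,-0.03,0,0.1],[-0.006,-0.03,0,0.1],[-0.006,-0.03,0,0.1],[-0.006,-0.03,0,0.1],[-0.006,-0.03,0,0.1],[-0.006,-0.03,0,0.1],[-0.006,-0.03,0,0.1],[-0.006,-0.03,0,0.1],[-0.006,-0.03,0,0.1],[-0.006,-0.03,0,0.1],[-0.006,-0.03,0,0],[-0.006,-0.025,0,0],[-0.006,0,0,0],[0,0,0,0],[0,0,0,0]]'
python3 - <<'E'
from h import *
s=snap('scene','s3.png');t=snap('top','t3.png')
a=cv2.resize(s[150:250,170:370],None,fx=4,fy=3,interpolation=cv2.INTER_CUBIC)
b=cv2.resize(t[150:250,280:480],None,fx=4,fy=3,interpolation=cv2.INTER_CUBIC)
cv2.imwrite('pics/c3.png',np.vstack([a,b]))
E
```

```text
clock: 6.75
eef_pos: [0.6201, 0.1076, 0.059]
tool_rot: [[-0.5, 0.866, 0.001], [0.866, 0.5, 0.0], [-0.0, 0.001, -1.0]]
contact_force: [-3.0, 0.9, 11.6]
grip_width: 0.0386
grasp_force: 32.4
clock: 7.25
eef_pos: [0.6199, 0.1076, 0.0584]
tool_rot: [[-0.5, 0.866, -0.0], [0.866, 0.5, -0.0], [0.0, -0.0, -1.0]]
contact_force: [0.8, -0.7, -0.4]
grip_width: 0.0855
grasp_force: 0.0
clock: 8.92
eef_pos: [0.5371, -0.2718, 0.1985]
tool_rot: [[-1.0, -0.003, 0.0], [-0.003, 1.0, 0.0], [-0.0, 0.0, -1.0]]
contact_force: [0.1, 0.9, -0.0]
grip_width: 0.0854
grasp_force: 0.0
```

View pics/c3.png

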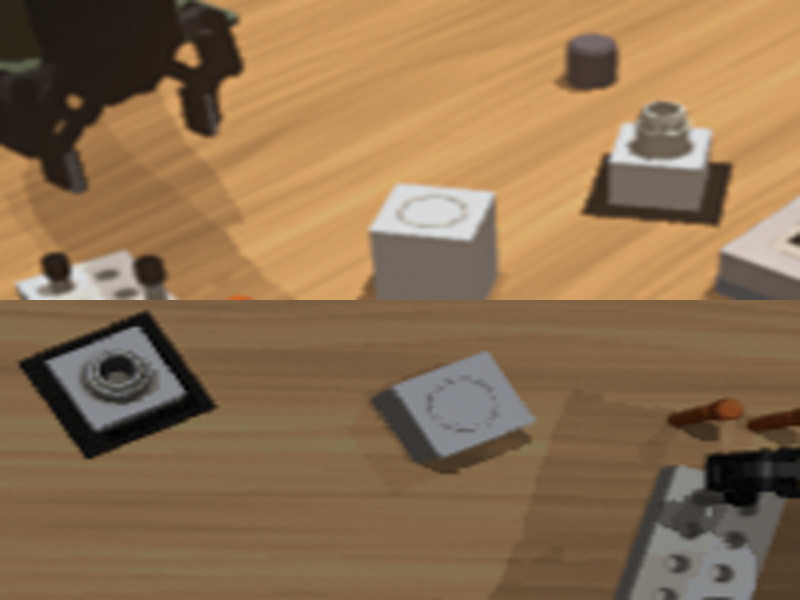

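Both views show the canister upright and seated in the well, with the rim at scene about (335,186) and top (309,173). The gripper is above the tall tube.

Run:
```python
from h import *
np.set_printoptions(precision=4,suppress=True)
print('cap',onz('scene',207.3,239.9,.102),onz('top',465.3,215,.102))
print('rim',onz('scene',170+664.5/4-.5,150+108.5/3-.5,.098),onz('top',309.1,173.3,.098))
```

```text
cap [ 0.532  -0.2802  0.102 ] [ 0.5266 -0.2782  0.102 ]
rim [0.6223 0.1039 0.098 ] [0.6181 0.1068 0.098 ]
```

```bash
python3 -m handwheel '[[-0.008,-0.007,-0.005,0],[0,0,-0.02,0],[0,0,-0.025,0],[0,0,-0.025,0],[0,0,-0.02,0],[0,0,-0.0085,0],[0,0,-0.005,0],[0,0,0,0],[0,0,0,0]]'
python3 -m handwheel '[[0,0,0,0],[0,0,0,0],[0,0,0,0],[0,0,0,0],[0,0,0,0],[0,0,0,0],[0,0,0,0],[0,0,0,0],[0,0,0,0],[0,0,0,0],[0,0,0,0],[0,0,0,0]]' 1 20
```

```text
clock: 9.77
eef_pos: [0.5292, -0.2795, 0.0908]
tool_rot: [[-1.0, -0.003, 0.001], [-0.003, 1.0, -0.001], [-0.001, -0.001, -1.0]]
contact_force: [0.6, -0.3, -0.0]
grip_width: 0.0857
grasp_force: 0.0
clock: 10.77
eef_pos: [0.529, -0.2793, 0.09]
tool_rot: [[-1.0, -0.003, 0.0], [-0.003, 1.0, -0.0], [-0.0, -0.0, -1.0]]
contact_force: [0.7, 1.0, 5.0]
grip_width: 0.0159
grasp_force: 21.7
```

```bash
python3 -m handwheel '[[0,0,0.01,0],[0,0,0.025,0],[0,0,0.035,0],[0,0,0.035,0],[0,0,0.025,0],[0.003,0.012,0,0],[0.005,0.021,0,0],[0.007,0.03,0,0],[0.007,0.03,0,0],[0.007,0.03,0,0],[0.007,0.03,0,0],[0.007,0.03,0,0],[0.007,0.03,0,0],[0.007,0.03,0,0],[0.007,0.03,0,0],[0.007,0.03,0,0],[0.007,0.03,0,0],[0.006,0.025,0,0],[0.004,0.02,0,0],[0.003,0.009,0,0]]'
python3 -m handwheel '[[0,0,0,0],[0,0,0,0]]'
python3 - <<'E'
from h import *
s=snap('scene','s4.png')
cv2.imwrite('pics/c4.png',cv2.resize(s[110:230,280:390],None,fx=5,fy=5,interpolation=cv2.INTER_CUBIC))
E
```

```text
clock: 12.43
eef_pos: [0.6196, 0.1108, 0.2201]
tool_rot: [[-1.0, -0.006, -0.0], [-0.006, 1.0, 0.001], [0.0, 0.001, -1.0]]
contact_force: [-0.7, -0.1, -0.3]
grip_width: 0.0156
grasp_force: 20.9
clock: 12.6
eef_pos: [0.6198, 0.1067, 0.22]
tool_rot: [[-1.0, -0.003, -0.0], [-0.003, 1.0, -0.001], [0.0, -0.001, -1.0]]
contact_force: [-0.4, -0.6, -0.1]
grip_width: 0.0156
grasp_force: 20.9
```

View pics/c4.png

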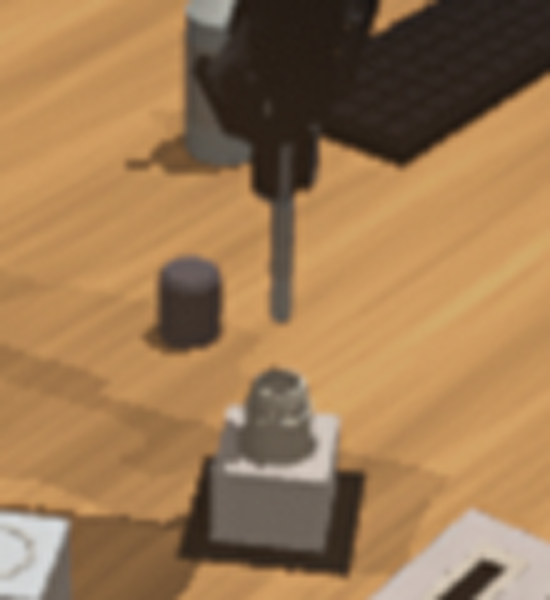

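The tube hangs nearly plumb, with its foot at crop (281,318) above the rim at crop (279,380).

Run:
```python
from h import *
np.set_printoptions(precision=4,suppress=True)
P=lambda x,y:(280+(x+.5)/5-.5,110+(y+.5)/5-.5)
print(onz('scene',*P(281,318),.138),onz('scene',*P(279,380),.098))
```

```text
[0.6201 0.1056 0.138 ] [0.6216 0.1037 0.098 ]
```

```bash
python3 -m handwheel '[[0.0005,-0.0005,-0.015,0],[0,0,-0.015,0],[0,0,-0.01,0],[0,0,-0.01,0],[0,0,-0.008,0],[0,0,-0.008,0],[0,0,-0.008,0],[0,0,-0.006,0],[0,0,0,0],[0,0,0,0]]'
```

```text
clock: 13.48
eef_pos: [0.6204, 0.1071, 0.1399]
tool_rot: [[-1.0, -0.003, -0.0], [-0.003, 1.0, -0.0], [0.0, -0.0, -1.0]]
contact_force: [0.8, -0.2, 0.1]
grip_width: 0.0159
grasp_force: 20.9
```

```bash
python3 -m handwheel '[[0,0,-0.006,0],[0,0,-0.006,0],[0,0,-0.006,0],[0,0,-0.006,0],[0,0,-0.005,0],[0,0,0,0],[0,0,0,0]]'
```

```text
clock: 14.07
eef_pos: [0.6203, 0.1071, 0.1107]
tool_rot: [[-1.0, -0.003, -0.0], [-0.003, 1.0, -0.0], [0.0, -0.0, -1.0]]
contact_force: [0.9, 0.7, 0.3]
grip_width: 0.0157
grasp_force: 20.9
```

```bash
python3 -m handwheel '[[0,0,-0.004,0],[0,0,-0.003,0],[0,0,0,0],[0,0,0,0]]'; python3 -m handwheel '[[0,0,-0.001,0],[0,0,0,0],[0,0,0,0]]'
```

```text
clock: 14.4
eef_pos: [0.6204, 0.1071, 0.1039]
tool_rot: [[-1.0, -0.003, -0.0], [-0.003, 1.0, -0.0], [0.0, -0.0, -1.0]]
contact_force: [0.2, -0.1, -0.4]
grip_width: 0.0153
grasp_force: 20.9
clock: 14.65
eef_pos: [0.6204, 0.1071, 0.103]
tool_rot: [[-1.0, -0.003, 0.0], [-0.003, 1.0, -0.0], [-0.0, -0.0, -1.0]]
contact_force: [0.7, -0.9, 0.5]
grip_width: 0.0154
grasp_force: 20.9
```

```bash
python3 -m handwheel '[[0,0,-0.001,0],[0,0,0,0],[0,0,0,0]]'|grep -e eef -e contact;python3 -m handwheel '[[0,0,-0.001,0],[0,0,0,0],[0,0,0,0]]'|grep -e eef -e contact
```

```text
eef_pos: [0.6205, 0.1071, 0.1021]
contact_force: [0.1, 0.2, 2.8]
eef_pos: [0.6211, 0.1073, 0.1018]
contact_force: [0.0, -0.0, 12.4]
```

```bash
python3 -m handwheel '[[0,0,0.0007,0],[0,0,0,0]]' | grep contact; python3 -m handwheel '[[0,0,0,0],[0,0,0,0],[0,0,0,0],[0,0,0,0],[0,0,0,0],[0,0,0,0]]' 0
python3 -m handwheel '[[0,0,0.015,0],[0,0,0.03,0],[0,0,0.035,0],[-0.007,0.005,0.02,-0.05],[-0.014,0.01,0,-0.1],[-0.015,0.011,0,-0.1],[-0.015,0.011,0,-0.1],[-0.015,0.011,0,-0.1],[-0.015,0.011,0,-0.1],[-0.015,0.011,0,-0.1],[-0.015,0.011,0,-0.1],[-0.015,0.011,0,-0.1],[-0.015,0.011,0,-0.1],[-0.015,0.011,0,-0.1],[-0.014,0.01,0,-0.05],[-0.0115,0.0075,0,0],[0,0,0,0],[0,0,0,0]]'
python3 - <<'E'
from h import *
s=snap('scene','s5.png');t=snap('top','t5.png')
a=cv2.resize(s[130:230,250:370],None,fx=5,fy=5,interpolation=cv2.INTER_CUBIC)
b=cv2.resize(t[140:240,290:330],None,fx=5,fy=5,interpolation=cv2.INTER_CUBIC)
cv2.imwrite('pics/c5.png',np.hstack([a,b]))
E
```

```text
contact_force: [0.1, -0.9, 6.4]
clock: 15.82
eef_pos: [0.6204, 0.1071, 0.1016]
tool_rot: [[-1.0, -0.003, -0.0], [-0.003, 1.0, -0.0], [0.0, -0.0, -1.0]]
contact_force: [-1.2, -0.3, -0.6]
grip_width: 0.0849
grasp_force: 0.0
clock: 17.32
eef_pos: [0.4388, 0.2389, 0.2018]
tool_rot: [[-0.458, 0.889, 0.0], [0.889, 0.458, 0.0], [0.0, 0.0, -1.0]]
contact_force: [0.2, -0.7, 0.4]
grip_width: 0.0852
grasp_force: 0.0
```

View pics/c5.png

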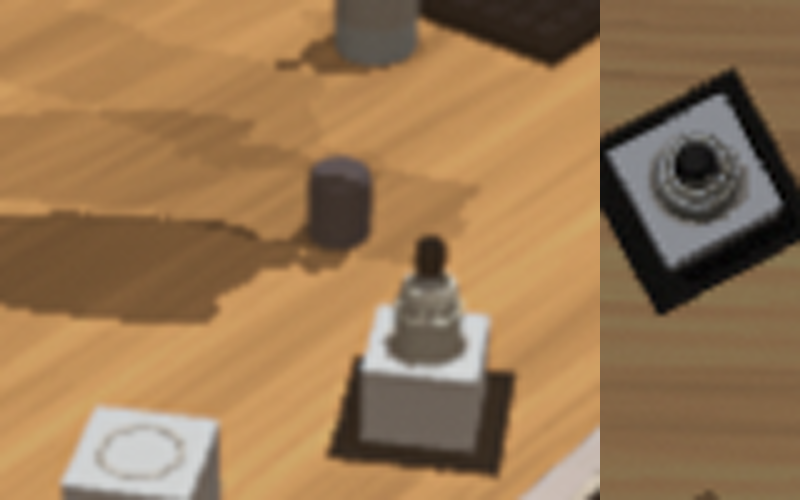

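The tube is seated cap-up in the canister, visible in both views. Next is the lid; I overshot it by about 2 cm, so I'll correct while lowering.

```bash
python3 -m handwheel '[[0.008,-0.006,0,0.02],[0.008,-0.0055,-0.01,0.025],[0,0,-0.025,0],[0,0,-0.03,0],[0,0,-0.03,0],[0,0,-0.03,0],[0,0,-0.03,0],[0,0,-0.02,0],[0,0,-0.012,0],[0,0,0,0],[0,0,0,0]]'
python3 -m handwheel '[[0,0,0,0],[0,0,0,0],[0,0,0,0],[0,0,0,0],[0,0,0,0],[0,0,0,0],[0,0,0,0],[0,0,0,0],[0,0,0,0],[0,0,0,0]]' 1 30
```

```text
clock: 18.33
eef_pos: [0.4553, 0.2268, 0.015]
tool_rot: [[-0.496, 0.869, -0.0], [0.869, 0.496, -0.0], [-0.0, -0.0, -1.0]]
contact_force: [0.5, 0.2, 1.5]
grip_width: 0.0855
grasp_force: 0.0
clock: 19.17
eef_pos: [0.4553, 0.2274, 0.0156]
tool_rot: [[-0.496, 0.868, 0.001], [0.868, 0.496, 0.001], [-0.0, 0.001, -1.0]]
contact_force: [-1.5, -0.8, 13.7]
grip_width: 0.0418
grasp_force: 28.6
```

```bash
python3 -m handwheel '[[0,0,0.01,0],[0,0,0.025,0],[0,0,0.035,0],[0,0,0.035,0],[0,0,0.03,0],[0.0068,-0.005,0.015,0],[0.0136,-0.01,0,0],[0.0163,-0.012,0,0],[0.0163,-0.012,0,0],[0.0163,-0.012,0,0],[0.0163,-0.012,0,0],[0.0163,-0.012,0,0],[0.0163,-0.012,0,0],[0.0163,-0.012,0,0],[0.0136,-0.01,0,0],[0.0109,-0.008,0,0],[0.0064,-0.0048,0,0],[0,0,0,0],[0,0,0,0],[0,0,0,0]]'
python3 - <<'E'
from h import *
s=snap('scene','s6.png')
cv2.imwrite('pics/c6.png',cv2.resize(s[110:230,280:390],None,fx=5,fy=5,interpolation=cv2.INTER_CUBIC))
E
```

```text
clock: 20.83
eef_pos: [0.6197, 0.1062, 0.165]
tool_rot: [[-0.497, 0.868, -0.0], [0.868, 0.497, 0.0], [0.001, -0.0, -1.0]]
contact_force: [-0.3, 0.7, -0.3]
grip_width: 0.042
grasp_force: 30.6
```

View pics/c6.png

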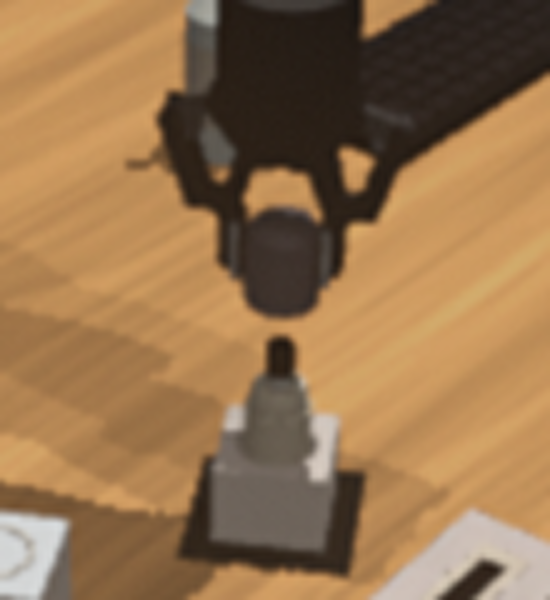

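The lid hangs upright, centred at crop x≈282 over the tube at x≈280.

```bash
python3 -m handwheel '[[0.0005,-0.0005,-0.01,0],[0,0,-0.012,0],[0,0,-0.01,0],[0,0,-0.008,0],[0,0,-0.006,0],[0,0,-0.006,0],[0,0,-0.004,0],[0,0,0,0],[0,0,0,0]]'|grep -e eef -e cont; python3 -m handwheel '[[0,0,-0.004,0],[0,0,-0.003,0],[0,0,-0.002,0],[0,0,-0.001,0],[0,0,0,0],[0,0,0,0]]'|grep -e eef -e cont
```

```text
eef_pos: [0.6209, 0.1048, 0.1087]
contact_force: [0.2, -0.1, 0.5]
eef_pos: [0.6209, 0.1048, 0.0987]
contact_force: [0.2, -0.5, -0.2]
```

```bash
for i in 1; do python3 -m handwheel '[[0,0,-0.001,0],[0,0,0,0],[0,0,0,0]]'|grep -e eef -e cont; done; python3 -m handwheel '[[0,0,-0.001,0],[0,0,0,0],[0,0,0,0]]'|grep -e eef -e cont
```

```text
eef_pos: [0.6213, 0.1046, 0.0981]
contact_force: [1.8, -2.5, 4.4]
eef_pos: [0.6217, 0.1044, 0.0977]
contact_force: [1.3, -3.9, 14.1]
```

```bash
python3 -m handwheel '[[0,0,0.001,0],[0,0,0,0]]' | grep contact; python3 -m handwheel '[[0,0,0,0],[0,0,0,0],[0,0,0,0],[0,0,0,0],[0,0,0,0],[0,0,0,0]]' 0 | grep -e eef -e width
python3 -m handwheel '[[0,0,0.015,0],[0,0,0.03,0],[0,0,0.035,0],[0,0,0.02,0],[-0.001,-0.012,0,0],[-0.002,-0.02,0,0],[-0.002,-0.023,0,0],[-0.003,-0.025,0,0],[-0.003,-0.025,0,0],[-0.003,-0.025,0,0],[-0.002,-0.025,0,0],[-0.002,-0.023,0,0],[-0.002,-0.02,0,0],[-0.001,-0.0155,0,0],[0,0,0,0],[0,0,0,0]]'
python3 - <<'E'
from h import *
np.set_printoptions(precision=4,suppress=True)
s=snap('scene','s7.png');t=snap('top','t7.png')
a=cv2.resize(s[150:250,250:370],None,fx=4,fy=5,interpolation=cv2.INTER_CUBIC)
b=cv2.resize(t[140:240,280:340],None,fx=5,fy=5,interpolation=cv2.INTER_CUBIC)
cv2.imwrite('pics/c7.png',np.hstack([a,b]))
# yaw by edge lines from t0
t0=cv2.imread('pics/t0.png');k=8
for nm,(x0,y0,x1,y1),z in(('base',(284,150,338,205),.054),('ftop',(370,160,420,210),.094)):
    g=cv2.resize(t0[y0:y1,x0:x1].min(axis=2),None,fx=k,fy=k,interpolation=cv2.INTER_CUBIC)
    m=((g>95)*255).astype('uint8');c=max(cv2.findContours(m,cv2.RETR_EXTERNAL,cv2.CHAIN_APPROX_NONE)[0],key=cv2.contourArea)[:,0]
    p=np.array([onz('top',x0+(u+.5)/k-.5,y0+(v+.5)/k-.5,z)[:2] for u,v in c])*1000
    r=cv2.minAreaRect(p.astype('float32'));ctr=np.array(r[0]);A=np.deg2rad(r[2])
    for j in range(4):
        n=np.array([np.cos(A+j*np.pi/2),np.sin(A+j*np.pi/2)]);tt=np.array([-n[1],n[0]])
        d=(p-ctr)@n;l=(p-ctr)@tt
        q=p[(d>28)&(abs(l)<24)]
        f=cv2.fitLine(q.astype('float32'),cv2.DIST_HUBER,0,.01,.01).ravel()
        print(nm,np.rad2deg(np.arctan2(f[1],f[0]))%90,'off',((f[2:]-ctr)@n),ctr)
E
```

```text
contact_force: [2.4, -1.9, 5.5]
eef_pos: [0.6207, 0.1048, 0.0976]
grip_width: 0.0854
clock: 24.63
eef_pos: [0.5996, -0.1093, 0.1974]
tool_rot: [[-0.495, 0.869, -0.0], [0.869, 0.495, 0.0], [0.0, -0.0, -1.0]]
contact_force: [-0.7, -0.1, 0.6]
grip_width: 0.0855
grasp_force: 0.0
base 29.999939 off 32.58273014016306 [618.241  108.2389]
base 29.253807 off 32.56345062229439 [618.241  108.2389]
base 29.027145 off 32.37131266263884 [618.241  108.2389]
base 29.496887 off 32.2810699600348 [618.241  108.2389]
ftop 28.620384 off 33.138162081972105 [ 598.1415 -107.8226]
ftop 27.609562 off 33.24025500646007 [ 598.1415 -107.8226]
ftop 28.476883 off 32.739046398953334 [ 598.1415 -107.8226]
ftop 28.312044 off 32.64299669184544 [ 598.1415 -107.8226]
```

View pics/c7.png

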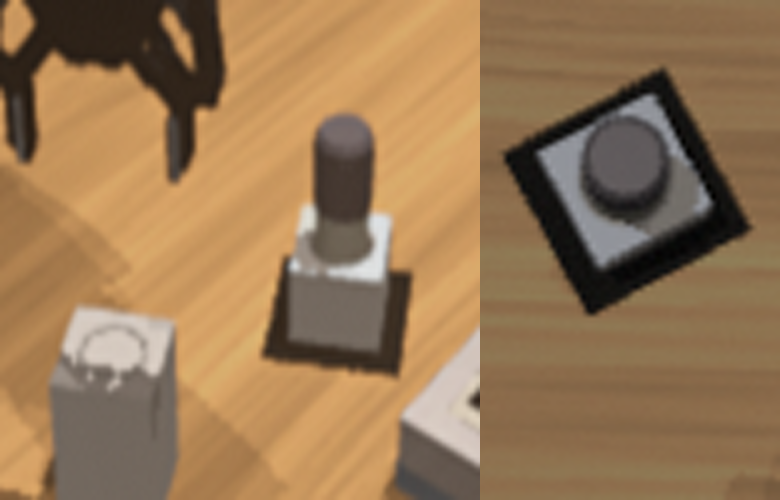

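The lid sits upright on the shoulder and the gripper is above the foam top. I'll lower onto it.

```bash
python3 -m handwheel '[[0,0,-0.02,-0.022],[0,0,-0.03,0],[0,0,-0.03,0],[0,0,-0.02,0],[0,0,-0.015,0],[0,0,-0.01,0],[0,0,0,0],[0,0,0,0]]'|grep -e eef -e cont; python3 -m handwheel '[[0,0,-0.015,0],[0,0,-0.008,0],[0,0,-0.004,0],[0,0,0,0],[0,0,0,0]]'; python3 -m handwheel '[[0,0,0,0],[0,0,0,0],[0,0,0,0],[0,0,0,0],[0,0,0,0],[0,0,0,0],[0,0,0,0],[0,0,0,0]]' 1 30
```

```text
eef_pos: [0.6, -0.1082, 0.073]
contact_force: [-0.5, 0.3, 0.7]
clock: 25.82
eef_pos: [0.6, -0.1087, 0.0462]
tool_rot: [[-0.477, 0.879, 0.0], [0.879, 0.477, -0.0], [-0.0, 0.0, -1.0]]
contact_force: [-0.4, 0.7, 0.2]
grip_width: 0.0856
grasp_force: 0.0
clock: 26.48
eef_pos: [0.6001, -0.1088, 0.0464]
tool_rot: [[-0.477, 0.879, 0.001], [0.879, 0.477, -0.0], [-0.001, 0.001, -1.0]]
contact_force: [-1.0, 0.1, 6.1]
grip_width: 0.0659
grasp_force: 33.6
```

```bash
python3 -m handwheel '[[0,0,0.01,0],[0,0,0.02,0],[0,0,0.03,0],[0,0,0.035,0],[0,0,0.035,0],[0,0,0.025,0.017],[0.001,0.01,0,0],[0.0015,0.018,0,0],[0.002,0.022,0,0],[0.002,0.025,0,0],[0.0025,0.025,0,0],[0.0025,0.025,0,0],[0.0025,0.025,0,0],[0.002,0.022,0,0],[0.002,0.02,0,0],[0.001,0.015,0,0],[0.001,0.0078,0,0],[0,0,0,0],[0,0,0,0],[0,0,0,0]]'
python3 - <<'E'
from h import *
s=snap('scene','s8.png')
cv2.imwrite('pics/c8.png',cv2.resize(s[110:230,280:390],None,fx=5,fy=5,interpolation=cv2.INTER_CUBIC))
E
```

```text
clock: 28.15
eef_pos: [0.6199, 0.1046, 0.2008]
tool_rot: [[-0.49, 0.872, -0.0], [0.872, 0.49, -0.001], [-0.001, -0.0, -1.0]]
contact_force: [1.0, -0.7, -1.6]
grip_width: 0.0658
grasp_force: 33.7
```

View pics/c8.png

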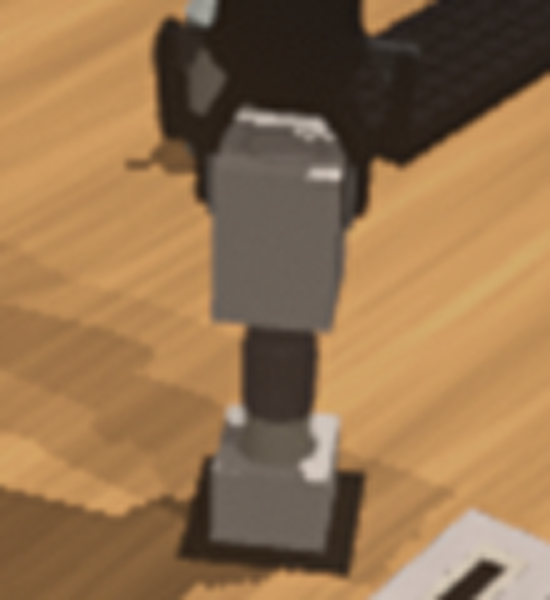

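The foam top is held upright and square over the lid; its near bottom corners are at crop (212,320) and (331,330).

Run:
```python
from h import *
np.set_printoptions(precision=4,suppress=True)
P=lambda x,y:(280+(x+.5)/5-.5,110+(y+.5)/5-.5)
a=[onz('scene',*P(*p),.154)[:2] for p in((212,321),(331,331))]
b=[onz('scene',322.75,204.5,.054)[:2],onz('scene',346.0,207,.054)[:2]]
b2=[onz('scene',*(210+(x+.5)/5-.5,130+(y+.5)/5-.5),.054)[:2] for x,y in((559,370),(683,382))]
for q in(a,b,b2):
    q=np.array(q);d=q[1]-q[0];print(q,q.mean(0),np.linalg.norm(d),np.rad2deg(np.arctan2(d[1],d[0])))
# expected corners of held block if at TCP, and of base if at (.6202,.106)
```

```text
[[0.6083 0.0588]
 [0.6638 0.092 ]] [0.636  0.0754] 0.06468418865175037 30.89487913419095
[[0.6136 0.0574]
 [0.6712 0.09  ]] [0.6424 0.0737] 0.066229373331253 29.49481295807688
[[0.6079 0.0583]
 [0.6688 0.0942]] [0.6384 0.0762] 0.0707044136122231 30.48747020987041
```

```bash
python3 -m handwheel '[[0.001,0.0005,-0.008,0],[0,0,-0.008,0],[0,0,-0.008,0],[0,0,-0.006,0],[0,0,-0.004,0],[0,0,0,0]]'|grep -e eef -e cont; python3 -m handwheel '[[0,0,-0.006,0],[0,0,-0.008,0],[0,0,-0.008,0],[0,0,-0.008,0],[0,0,-0.008,0],[0,0,-0.008,0],[0,0,-0.008,0],[0,0,-0.006,0],[0,0,0,0],[0,0,0,0]]'
python3 - <<'E'
from h import *
s=snap('scene','s9.png')
cv2.imwrite('pics/c9.png',cv2.resize(s[150:230,300:380],None,fx=7,fy=7,interpolation=cv2.INTER_CUBIC))
E
```

```text
eef_pos: [0.6204, 0.1065, 0.1655]
contact_force: [-0.3, -0.2, -0.2]
clock: 29.53
eef_pos: [0.6208, 0.1066, 0.1065]
tool_rot: [[-0.492, 0.871, -0.0], [0.871, 0.492, -0.0], [0.0, -0.0, -1.0]]
contact_force: [0.0, 0.8, -1.1]
grip_width: 0.0654
grasp_force: 33.7
```

View pics/c9.png

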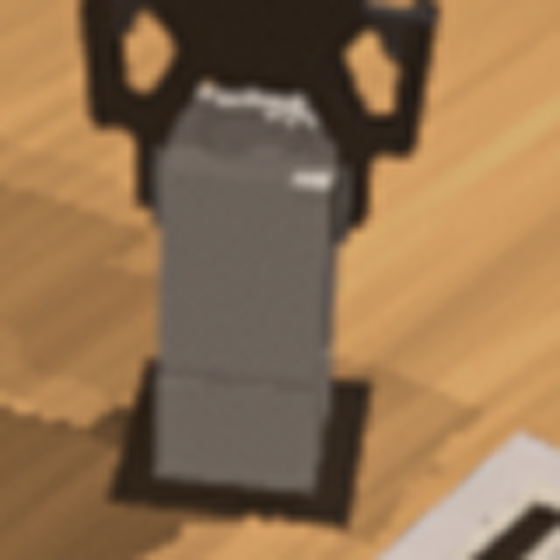

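```bash
cat > edge.py <<'E'
from h import *
import sys
s=cv2.imread('pics/'+sys.argv[1]).astype(float);np.set_printoptions(precision=2,suppress=True)
def edge(r,x0,x1):
    k=s[r,x0:x1]; g=np.linalg.norm(np.diff(k,axis=0),axis=1); i=int(g.argmax()); 
    a,b=k[:max(i,1)].mean(0),k[i+2:].mean(0); d=b-a; f=((k-a)@d)/(d@d)  # 0->1
    return x0+len(k)-np.clip(f,0,1).sum()-.5
for nm,x0,x1 in(('L',317,330),('R',340,355)):
    up=[(r,edge(r,x0,x1)) for r in range(183,200)];lo=[(r,edge(r,x0,x1)) for r in range(207,216)]
    pu=np.polyfit(*zip(*up),1);pl=np.polyfit(*zip(*lo),1)
    print(nm,'upper at 204',np.polyval(pu,204),'lower at 204',np.polyval(pl,204),'slopes',pu[0],pl[0])
    print(np.array(up)[::4,1],np.array(lo)[::2,1])
q=lambda z,c:[proj('scene',(c[0]+a*.033*.871-b*.033*.491,c[1]+a*.033*.491+b*.033*.871,z)) for a,b in((-1,-1),(1,-1),(1,1))]
for z in(.03,.06,.12): print(z,np.array(q(z,(.6208,.1066))).ravel())
E
python3 edge.py s9.png
```

```text
L upper at 204 321.9427768254538 lower at 204 320.5730919766379 slopes -0.022172561288106303 0.12016992699017641
[322.53 322.33 322.19 322.1  322.21] [320.1  321.56 321.65 321.63 321.64]
R upper at 204 346.3384715953671 lower at 204 350.9681923225902 slopes -0.10330429652990684 -0.12415956484953385
[349.18 347.82 347.55 347.29 347.07] [350.51 350.36 350.19 349.84 349.55]
0.03 [322.15 209.84 344.95 212.36 347.67 199.1 ]
0.06 [322.26 201.4  345.38 203.89 348.12 190.8 ]
0.12 [322.51 183.8  346.3  186.21 349.07 173.52]
```

Left edges of the two halves agree within about 0.3 px (under 1 mm), and the base foot corners match the prediction for the TCP position. Lowering the rest.

```bash
python3 -m handwheel '[[-0.0003,-0.0005,-0.003,0],[0,0,-0.002,0],[0,0,0,0],[0,0,0,0]]'|grep -e eef -e cont; python3 -m handwheel '[[0,0,-0.001,0],[0,0,0,0],[0,0,0,0]]'|grep -e eef -e cont
```

```text
eef_pos: [0.6205, 0.1061, 0.1017]
contact_force: [-0.1, 0.6, -0.5]
eef_pos: [0.6205, 0.1061, 0.1007]
contact_force: [-0.0, 0.5, -0.3]
```

```bash
python3 -m handwheel '[[0,0,-0.0008,0],[0,0,0,0],[0,0,0,0]]'|grep -e eef -e cont
```

```text
eef_pos: [0.6206, 0.1061, 0.1004]
contact_force: [-2.7, -0.8, 8.5]
```

Contact at the expected height. I'll ease off, release, back away and check.

```bash
python3 -m handwheel '[[0,0,0.0004,0],[0,0,0,0]]'|grep cont; python3 -m handwheel '[[0,0,0,0],[0,0,0,0],[0,0,0,0],[0,0,0,0],[0,0,0,0],[0,0,0,0]]' 0|grep -e eef -e cont -e width
python3 -m handwheel '[[0,0,0.015,0],[0,0,0.03,0],[0,0,0.035,0],[0,0,0.03,0],[-0.01,-0.01,0.02,0],[-0.02,-0.02,0,0],[-0.025,-0.025,0,0],[-0.025,-0.025,0,0],[-0.025,-0.025,0,0],[-0.025,-0.025,0,0],[-0.02,-0.02,0,0],[-0.01,-0.01,0,0],[0,0,0,0],[0,0,0,0]]'
python3 - <<'E'
from h import *
s=snap('scene','s10.png');t=snap('top','t10.png')
a=cv2.resize(s[150:230,300:380],None,fx=5,fy=7,interpolation=cv2.INTER_CUBIC)
b=cv2.resize(t[140:210,275:345],None,fx=5,fy=8,interpolation=cv2.INTER_CUBIC)
cv2.imwrite('pics/c10.png',np.hstack([a,b]))
E
python3 edge.py s10.png; grep -n . /dev/null
cat > tp.py <<'E'
from h import *
t=cv2.imread('pics/t10.png').min(axis=2);x0,y0,x1,y1,k=280,145,340,205,8
g=cv2.resize(t[y0:y1,x0:x1],None,fx=k,fy=k,interpolation=cv2.INTER_CUBIC);m=((g>95)*255).astype('uint8')
c=max(cv2.findContours(m,cv2.RETR_EXTERNAL,cv2.CHAIN_APPROX_NONE)[0],key=cv2.contourArea)[:,0]
p=np.array([onz('top',x0+(u+.5)/k-.5,y0+(v+.5)/k-.5,.148)[:2] for u,v in c])*1000
print(cv2.minAreaRect(p.astype('float32')))
E
python3 tp.py
```

```text
contact_force: [-0.9, 0.1, 4.4]
eef_pos: [0.6205, 0.1061, 0.1002]
contact_force: [0.6, -0.3, -0.7]
grip_width: 0.0855
clock: 32.25
eef_pos: [0.4607, -0.0541, 0.2306]
tool_rot: [[-0.491, 0.871, 0.001], [0.871, 0.491, 0.0], [-0.0, 0.001, -1.0]]
contact_force: [0.5, -0.1, -0.4]
grip_width: 0.0854
grasp_force: 0.0
L upper at 204 321.5896261418617 lower at 204 319.6881404146095 slopes -0.033458204548447036 0.21058597319995187
[322.06 322.2  322.2  321.9  321.75] [319.66 321.4  321.53 321.55 321.62]
R upper at 204 346.9761741079313 lower at 204 351.33144109712157 slopes -0.0382040075618349 -0.13374925822968617
[347.92 347.62 347.4  347.38 347.07] [350.85 350.77 350.43 350.07 349.87]
0.03 [322.15 209.84 344.95 212.36 347.67 199.1 ]
0.06 [322.26 201.4  345.38 203.89 348.12 190.8 ]
0.12 [322.51 183.8  346.3  186.21 349.07 173.52]
((618.7792358398438, 108.33897399902344), (67.62397766113281, 68.20001220703125), 29.282733917236328)
```

View pics/c10.png

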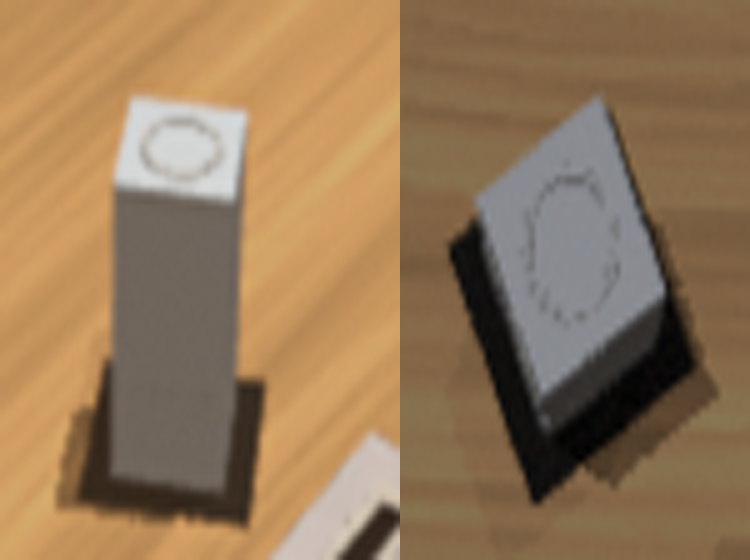

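The pack stands closed with the halves flush. The top camera puts the foam top at (618.8, 108.3) mm, 29.3°, against (618.2, 108.2) mm, 29.4° for the base. Handing in.

```bash
python3 -c "
from bench import arm
print(arm.job_done())"
```

```text
the job is handed in; nothing more can be done
None
```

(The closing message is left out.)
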